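# Steady the rocking shop scale with a wooden wedge

## Robot

A 7-joint arm with a two-finger parallel gripper is mounted at the origin on the work surface. World frame = base frame: x ahead of the robot, y to its left, z up, the work surface at z = 0. Lengths are in m, angles in rad, forces in N, time in s.
With the tool pointing down it reaches from about 0.4 to 0.875 m from the base axis. Payload 19.3 kg.
Tool frame: the origin (TCP) lies on the front face of the gripper's body, between the roots of the fingers; the fingertips stand 73 mm ahead of it and the grasp point (between the pads) lies 54 mm ahead of it; z points along the fingers, y is the direction in which the jaws open and shut (so a half turn about z gives the same grasp; the last joint's range is limited). The gripper opens to 85 mm and grips with 20 to 120 N. Pads are 22 mm wide; open, the fingers measure 114 mm over their backs; the gripper's body (76 mm by 85 mm) begins 54 mm behind the grasp point. The pads swing forward as they close: fully open they stand 13 mm farther back than shut.
Start: joints at [-1.415, 0.521, -0.036, 1.599, 0.021, 1.021, -0.113], TCP at [0.14, 0.609, 0.304] pointing down, gripper open.
Joint ranges: [-2.91, 2.91], [-0.3, 2.13], [-1.5, 1.42], [0.17, 2.43], [-1.26, 4.41], [0.16, 1.93], [-2.52, 2.52]. Speed limits (rad/s): [1.89, 1.89, 2.39, 2.39, 3.01, 3.01, 3.01].

## Interface

Orientations are given as [roll, pitch, yaw] about the fixed x, y, z axes, in that order (R = Rz(yaw) Ry(pitch) Rx(roll)).
In Python, from workcell import bot gives the robot as it stands.
- The arm moves only by the shell command python3 -m crank 'ROWS' [OPENING] [FORCE]. ROWS is a JSON object of lists of equal length, an entry for each row: "travel": the shift along the world's x, y, z in cm, a list of three; "rot": the turn, a rotation vector about the world's x, y, z in degrees, a list of three. A call has 1 to 8 rows; each row is the pose to reach, as a shift and turn from the pose commanded when the call began; what a row does not reach only later rows make up. A row lasts 1/10 s, in which the tool goes at most 50 mm and 8.59 degrees, less where a joint would pass 70% of its speed; a pose out of reach is approached as far as the arm can. A call with a gripper value outside its range is refused whole. OPENING is the opening, from -1 (shut) to 1 (fully open), so that 0 is half open, set as the call begins (- or left out, the last holds). The fingers move at their own pace and stop on an object; FORCE is the grip in N (left out, the last holds). Time passes only in rows, so rows that repeat a pose let the fingers close. It gives the time, the measured TCP pose, the force and the opening at its end, in the units of the state.
- bot.observe(): the state, without advancing time (a new reading comes with each control period).
- bot.grab_frame(name): name is "scene" or "top" or "wrist"; returns the picture (480x640x3 uint8, red, green, blue); there is no depth.
- bot.camera_model(name): a dict with "fx", "fy", "cx", "cy" (pixels), "R" (3x3) and "t" (3): a world point X has camera coordinates R X + t. Camera axes: x right, y down, z forward; pixel columns grow to the right and rows downward; lengths in m; the calibration is good to about 2 mm. A picture is of the moment at which its call begins: read the wrist's pose just before it. camera_model takes no time and is no camera call; for the wrist camera it gives the pose at the moment of the call.
- bot.job_done(): hands the job in, once; it reports no verdict.
Trained networks look in the newest picture that a camera, given by its name, has taken for a name from the list of things; names that differ only in an ending like _2 or _b are one class to them, and where a whole thing is asked for, a point or a joint stands for the part that bears it (a point fixed in the world has none). Each returns a list of dicts, best first, with "conf" (0 to 1); they miss things now and then, are a little off and sometimes report something else, mostly with a low value. They report only what shows in the picture. A call takes as long as a camera call. They do not tell look-alikes from the thing itself.
- bot.silhouettes(camera, thing): "pixels" (480x640 bool, what is visible of it) and "box" ([centre column, centre row, width, height] in pixels, round what is visible of it).
The state is a dict: "clock": time; "qpos": joint angles; "qd": joint speeds; "joint_efforts": joint torques, N m; "position": TCP position; "tool_rot": TCP orientation; "force": force on the tool from outside, world axes, zero at the start; "moment": the same for the moment, N m; "grip_width": finger opening in m.
Only numpy, scipy, OpenCV 4.12 (cv2) and the standard library are available. Lean on these libraries where they do the work, as an engineer would, in place of code of your own. Each camera call takes 0.05 s, during which the arm holds its last target.

## Task

The shop scale on the counter leans over on one foot that is too short. Push the loose wooden wedge along the counter, thin end first, under that short foot until the scale stands level and no longer rocks, with its weight on all four feet, then take the hand away. Keep the wedge flat on the counter, do not shift or lift the scale, and leave the cheese, jar and milk bottle alone.

Things in the scene. Friction and masses are not known exactly. Their poses are not given: they have to be found in the camera images.
- scale: Shop scale, loose, 3.5 kg: grey housing 240 x 240 mm, underside 26 mm above the counter when level; steel plate 250 x 250 mm, top at 88 mm; display on a pole at its own +y edge, 315 mm high. Feet at own x, y = +-100 mm. Origin: centre of the footprint at counter height; own z up. At first it leans 0.045 to 0.085 rad towards foot_short.
- foot_short: The scale's short foot, at own x +100, y -100 mm: rubber dome of 14 mm radius, round side down. Origin: its lowest point, at first on the counter with about 4 N. It is 7 to 11 mm too short (varies, unseen): it must end that much above the counter. The wedge's slope lifts it; once foot_far is down, pushing gets steeply harder.
- foot_far: Foot diagonally opposite, own x -100, y +100 mm: same dome; origin at its lowest point. It first hangs 7 to 11 mm above the counter and comes down to it (height 0) as the short foot is raised.
- foot_left: Foot at the scale's own x +100, y +100 mm: same dome, origin at its lowest point; stands on the counter.
- foot_right: Foot at the scale's own x -100, y -100 mm: same dome, origin at its lowest point; stands on the counter.
- wedge: Loose wooden wedge flat on the counter, 80 g, 150 x 45 mm, rising evenly from 2 mm at the thin end to 26 mm at the upright thick end. Origin: centre of its underside; own x to the thin end, z up. It starts on the scale's own -y side, origin 115 to 155 mm from the short foot, thin end towards it, up to 25 mm off line and 0.25 rad askew.
- thin_end (a point): Middle of the wedge's thin end, at its underside.
- thick_end (a point): Middle of the wedge's thick end, at its underside; the end face above it is 45 mm wide and 26 mm high.
- cheese: Small red waxed cheese, bystander, 110 mm across, 50 mm high, origin under its centre.
- jar: Jar of preserve, bystander, 64 mm across, 75 mm high, origin under its centre.
- milk: White milk bottle, bystander, 84 mm across, 230 mm high, origin under its centre.
Things that resemble listed ones, but are neither listed nor needed, are in the scene too. What is meant by the wedge is not orange, and is the larger of those in its own colour.

How it is judged:
At the end, for the whole second after the job is handed in: The short foot stands on the wedge (over 0.7 N) and each of the other three feet carries weight (over 0.5 N), the scale is level within 0.012 rad, the wedge lies on the counter, and wedge and scale are at rest (contact force between foot_short and wedge above 0.7 N and contact force between each of foot_far, foot_left, foot_right and anything else above 0.5 N and angle between scale's own z axis and vertical below 0.012 rad and height (world z) of wedge below 0.004 m and linear speed of each of wedge, scale below 0.01 m/s and angular speed of scale below 0.03 rad/s); the robot touches nothing.
It fails at once if the wedge was lifted or tipped up (height (world z) of wedge above 0.008 m or angle between wedge's own z axis and vertical above 0.15 rad).
It fails at once if the scale was shifted more than 20 mm or lifted (distance of scale from where it was at the start of the episode above 0.02 m or height (world z) of scale above 0.01 m).
It fails at once if a bystander was moved more than 20 mm (distance of any of cheese, jar, milk from where it was at the start of the episode above 0.02 m).
It also fails if it takes over 64 s, if anything falls off the work surface, if the arm or the gripper's body presses on something with over 40 N, if the wrist force passes 120 N, or if a joint passes its speed limit or range.

## Working session

There is one attempt and no reset: what is moved stays moved. The work goes in short steps, Python scripts to look and compute and a shell command to move; the robot and the scene stay as the last step left them, time stands still between calls to the robot, and variables do not carry over. Pictures are saved under pics/ and viewed, and the job is handed in when it is done.

```bash
mkdir -p pics; ls; python3 - <<'E'
from workcell import bot
import cv2
o=bot.observe(); print({k:(v if not hasattr(v,'round') else v) for k,v in o.items()})
for n in ["scene","top","wrist"]:
    im=bot.grab_frame(n); cv2.imwrite(f"pics/a_{n}.png",im[:,:,::-1]); print(n,bot.camera_model(n))
E
```

```text
pics
{'clock': 0.0, 'qpos': array([-1.41517686,  0.52203385, -0.03635111,  1.59998769,  0.02118303,
        1.02109095, -0.11280604]), 'qd': array([ 0.00128898, -0.0009557 ,  0.00072885,  0.00120783, -0.000766  ,
        0.00165648, -0.00031272]), 'joint_efforts': array([ 1.26791238e-03, -9.27117777e+01,  1.98010191e+00, -3.69937348e+01,
        1.78573496e-02,  8.04349518e-03,  3.06555626e-05]), 'position': array([0.13989864, 0.60888787, 0.30332033]), 'tool_rot': array([-3.14045819e+00,  5.41679937e-05,  2.91576853e+00]), 'force': array([ 0.24053774, -0.05908086, -0.65239415]), 'moment': array([ 0.00384993,  0.03972755, -0.03532891]), 'grip_width': 0.08519088009571009}
scene {'fx': 536.7436391900451, 'fy': 536.7436391900451, 'cx': 324.27713989000927, 'cy': 242.3772284720306, 'R': array([[ 0.40394456,  0.91476906,  0.00513467],
       [ 0.74156409, -0.32416361, -0.58736756],
       [-0.5356412 ,  0.24107161, -0.80930401]]), 't': array([-0.38164576, -0.38824921,  1.39707823])}
top {'fx': 479.0023085920365, 'fy': 479.0023085920365, 'cx': 314.4600593294974, 'cy': 237.39971276191983, 'R': array([[ 0.00174629, -0.9996092 , -0.02789995],
       [-0.99168366,  0.00185929, -0.12868592],
       [ 0.12868751,  0.02789265, -0.99129286]]), 't': array([0.17184257, 0.58454688, 0.78758494])}
wrist {'fx': 359.78959732195807, 'fy': 359.78959732195807, 'cx': 316.6673669912458, 'cy': 242.73646421114154, 'R': array([[ 2.23806638e-01,  9.74633254e-01, -7.80845457e-04],
       [ 9.21084380e-01, -2.11248080e-01,  3.27074629e-01],
       [ 3.18612858e-01, -7.39206977e-02, -9.44998189e-01]]), 't': array([-0.62561193, -0.04240559,  0.38076829])}
```

View pics/a_scene.png

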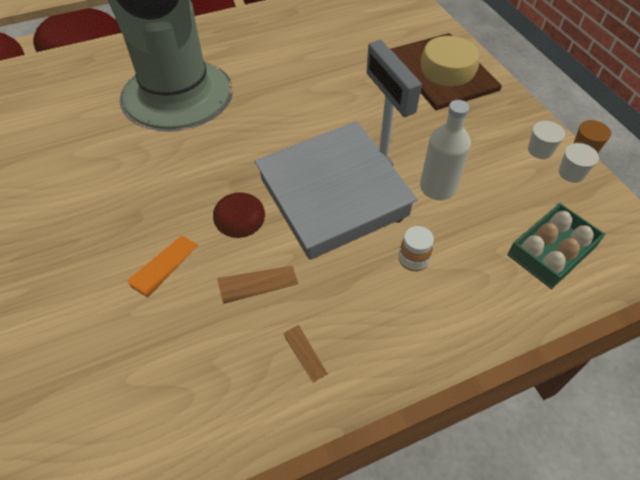

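View pics/a_top.png

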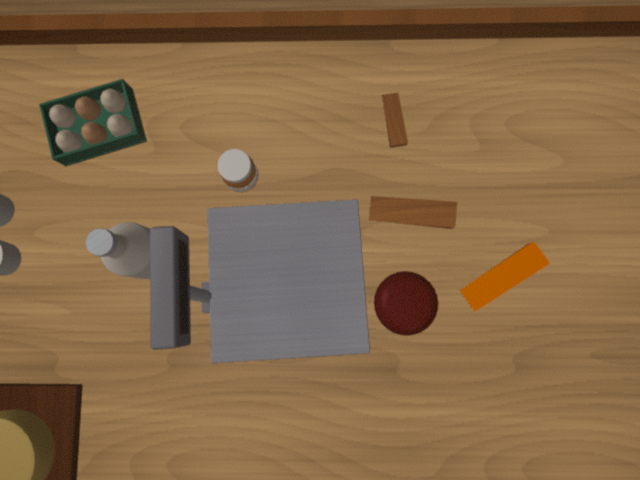

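View pics/a_wrist.png

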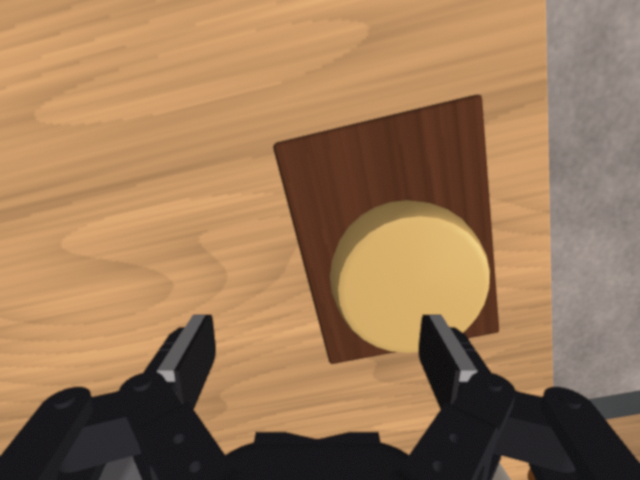

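```bash
cat > h.py <<'E'
from workcell import bot
import numpy as np, cv2
def ray(m,uv):
    R=np.array(m['R']);t=np.array(m['t']);C=-R.T@t
    d=R.T@np.array([(uv[0]-m['cx'])/m['fx'],(uv[1]-m['cy'])/m['fy'],1.]);return C,d
def at(m,uv,z):
    C,d=ray(m,uv);return C+d*(z-C[2])/d[2]
def proj(m,X):
    c=np.array(m['R'])@np.array(X,float)+m['t'];return np.array([m['cx']+m['fx']*c[0]/c[2],m['cy']+m['fy']*c[1]/c[2]])
E
python3 - <<'E'
from h import *
m=bot.camera_model('wrist');print('camC',-m['R'].T@m['t'])
for c in ['top','scene']:
    bot.grab_frame(c); m=bot.camera_model(c)
    for th in ['wedge','scale','cheese','jar','foot_short','foot_far']:
        for d in bot.silhouettes(c,th)[:3]:
            p=d['pixels'].astype(np.uint8); cs,_=cv2.findContours(p,0,2)
            if not cs: continue
            k=max(cs,key=cv2.contourArea); r=cv2.minAreaRect(k); 
            print(c,th,round(d['conf'],2),np.round(d['box'],1),np.round(cv2.boxPoints(r),1).tolist(), np.round(at(m,d['box'][:2],0.),3))
im=bot.grab_frame('scene')
cv2.imwrite('pics/b.png',cv2.resize(im[90:310,190:430],None,fx=3.3,fy=2.7)[:,:,::-1][:594,:792] if 0 else cv2.resize(im[120:320,190:450],None,fx=3,fy=3,interpolation=2)[:,:,::-1])
im=bot.grab_frame('top')
cv2.imwrite('pics/bt.png',cv2.resize(im[180:350,350:480],None,fx=3.5,fy=3.5,interpolation=2)[:,:,::-1])
E
```

```text
camC [0.05775756 0.62893075 0.37320663]
top wedge 0.61 [504.3 275.4  85.4  68.6] [[459.70001220703125, 289.0], [534.4000244140625, 239.8000030517578], [550.2000122070312, 263.79998779296875], [475.5, 312.8999938964844]] [ 0.521 -0.164  0.   ]
top wedge 0.6 [396.1 122.4  26.5  57.2] [[381.29998779296875, 94.5999984741211], [400.8999938964844, 91.9000015258789], [408.29998779296875, 145.8000030517578], [388.79998779296875, 148.39999389648438]] [0.805 0.021 0.   ]
top wedge 0.58 [413.2 210.4  91.2  33.1] [[368.29998779296875, 222.6999969482422], [370.1000061035156, 195.39999389648438], [456.8999938964844, 201.3000030517578], [455.0, 228.60000610351562]] [ 0.639 -0.006  0.   ]
top scale 0.9 [259.4 281.4 219.9 157.2] [[141.8000030517578, 210.39999389648438], [360.8999938964844, 197.89999389648438], [369.8999938964844, 353.8999938964844], [150.6999969482422, 366.5]] [0.51  0.272 0.   ]
top cheese 0.71 [406.4 301.2  62.7  65.1] [[364.0, 317.0], [392.0, 261.0], [448.0, 289.0], [420.0, 345.0]] [0.475 0.01  0.   ]
top cheese 0.39 [237.2 169.3  41.7  39.8] [[209.5, 167.5], [234.5, 142.5], [265.
[... 693 characters left out ...]
9.5]] [ 0.513 -0.166  0.   ]
scene wedge 0.59 [305.7 355.6  43.2  55.8] [[281.8999938964844, 333.1000061035156], [298.29998779296875, 323.20001220703125], [328.6000061035156, 373.6000061035156], [312.1000061035156, 383.5]] [0.809 0.023 0.   ]
scene scale 0.74 [339.6 152.  167.7 224.3] [[232.8000030517578, 184.8000030517578], [377.29998779296875, 36.400001525878906], [482.29998779296875, 138.6999969482422], [337.79998779296875, 287.1000061035156]] [0.364 0.296 0.   ]
scene cheese 0.69 [237.9 213.1  51.8  47.4] [[205.39999389648438, 205.8000030517578], [251.39999389648438, 182.8000030517578], [271.20001220703125, 222.39999389648438], [225.1999969482422, 245.39999389648438]] [0.445 0.016 0.   ]
```

View pics/b.png

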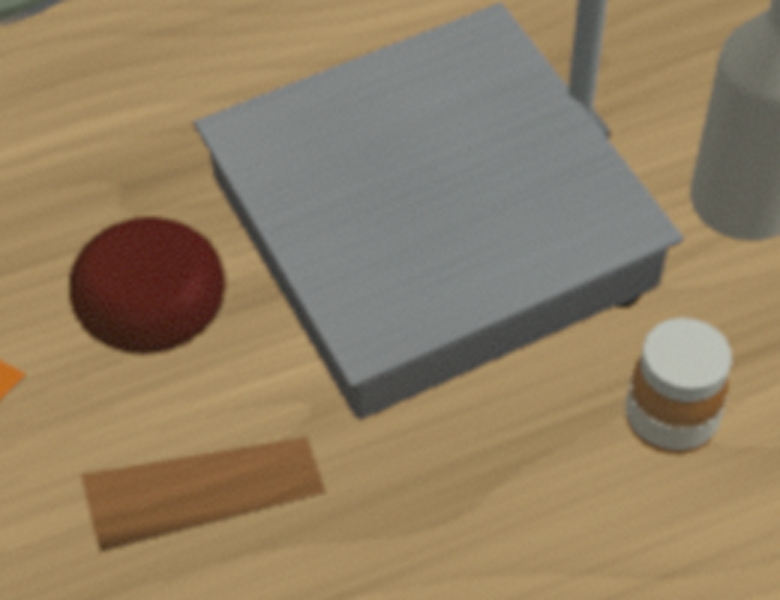

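View pics/bt.png

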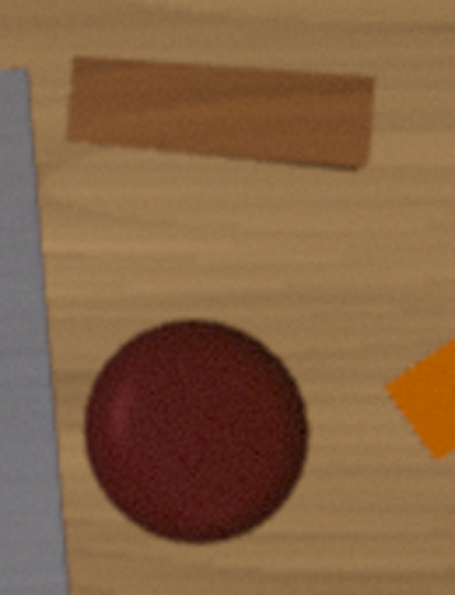

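```bash
cat >> h.py <<'E'
from scipy.optimize import least_squares
from scipy.spatial.transform import Rotation as Ro
PL=np.array([[.125,.125,.088],[.125,-.125,.088],[-.125,-.125,.088],[-.125,.125,.088]])
def sc(p,P):
    x,y,yaw,l=p
    ax=np.array([1,1,0])/2**.5
    # short foot dir (1,-1) goes down: rotation about ax by angle: ax x (1,-1,0)= (0,0,-2)-> positive lowers
    return Ro.from_euler('z',yaw).apply(Ro.from_rotvec(ax*l).apply(P))+[x,y,0]
WC=np.array([[.075,.0225,.002],[.075,-.0225,.002],[-.075,-.0225,.026],[-.075,.0225,.026]])
def wd(p,P): return Ro.from_euler('z',p[2]).apply(P)+[p[0],p[1],0]
def fit(f,P,obs,p0):
    def r(p):
        return np.concatenate([(proj(bot.camera_model(c),X)-uv) for c,idx,uvs in obs for X,uv in zip(f(p,P)[idx],uvs)])
    s=least_squares(r,p0,loss='soft_l1');return s.x,np.abs(r(s.x)).round(1)
E
python3 - <<'E'
from h import *
p,r=fit(sc,PL,[('top',[0,1,2,3],[(208,208),(358,200),(369,352),(212,362)]),('scene',[0,1,2,3],[(416.7,199.3),(308.3,249.3),(255,161.3),(356.7,121.3)])],[.51,.2,0,.06]);print(p,r)
fs=sc(p,np.array([[.1,-.1,.0]]))[0];print('foot',fs)
# wedge own x toward +y => yaw~pi/2; left = -x world
w,r=fit(wd,WC,[('top',[0,1,2,3],[(368.9,220),(370.9,196.3),(457.1,202),(454.9,226.6)]),('scene',[0,1,2],[(292.3,265.7),(298.3,283.7),(221,297)][:2]+[(224,296)])],[.63,0,1.57]);print(w,r)
print(wd(w,np.array([[.075,0,0],[-.075,0,0]])))
im=bot.grab_frame('top'); 
for n,l in (('top',p),('scene',p)):
    im=bot.grab_frame(n)[:,:,::-1].copy();m=bot.camera_model(n)
    for P in (sc(p,PL),wd(w,WC),sc(p,np.array([[.1,-.1,0],[.1,.1,0]]))):
        cv2.polylines(im,[np.int32(np.round([np.clip(proj(m,X),0,640)*8 for X in P]))],True,(0,255,0),1,cv2.LINE_AA,3)
    cv2.imwrite(f'pics/c_{n}.png',cv2.resize(im[80:380,190:480],(783,600) if 0 else None,fx=2,fy=2))
E
```

```text
[0.50876198 0.21723516 0.06641897 0.05434735] [0.4 0.7 0.4 1.8 2.1 0.3 0.1 0.9 2.8 0.  0.5 0.3 0.4 0.6 1.  0.8]
foot [ 0.61502138  0.12423019 -0.00768209]
[ 0.63464675 -0.0020779   1.46205745] [0.3 0.4 0.  0.2 0.1 0.1 0.5 0.5 1.  0.3 1.1 0.1 1.7 1.3]
[[ 0.6427861   0.07247913  0.        ]
 [ 0.62650739 -0.07663493  0.        ]]
```

View pics/c_top.png

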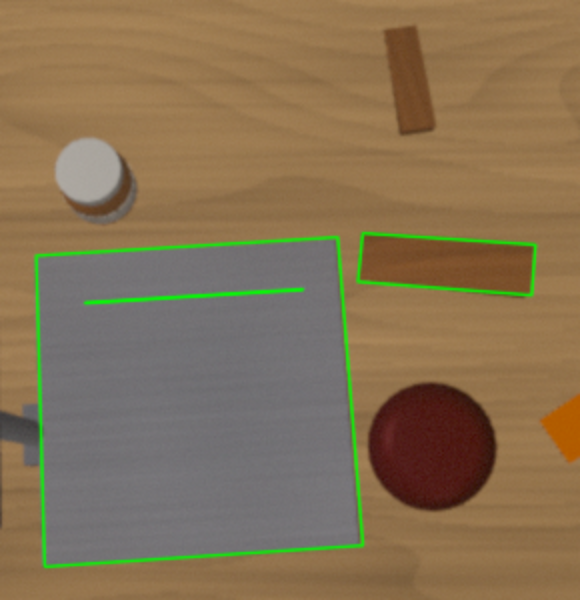

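View pics/c_scene.png

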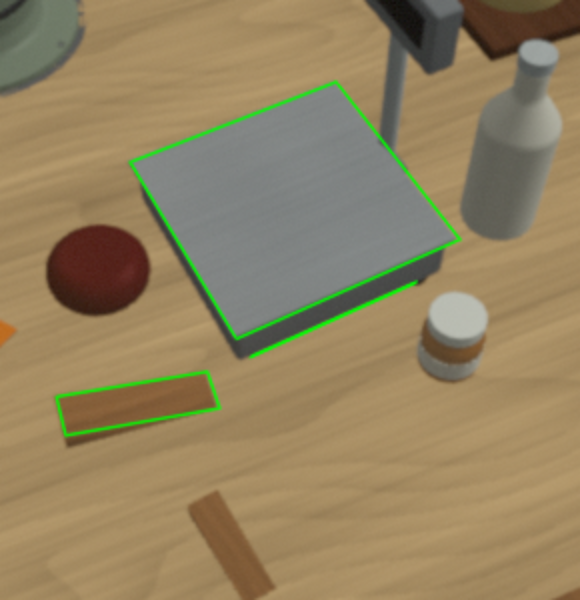

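```bash
python3 -m crank '{"travel":[[0,0,5],[0,0,10],[0,0,15],[2,-3,18],[4.5,-6.5,18],[7,-10,18],[9.5,-13.5,18],[12,-17,18]],"rot":[[0,0,0],[0,0,0],[0,0,0],[0,0,-7],[0,0,-14],[0,0,-21],[0,0,-28],[0,0,-35]]}' 1 40
```

```text
clock: 1.9
position: [0.2607, 0.4375, 0.4841]
tool_rot: [3.141, -0.0, 2.3]
force: [1.3, 1.4, -0.3]
grip_width: 0.0852
```

```bash
python3 -m crank '{"travel":[[2.6,-3.5,0],[5.2,-7,0],[7.8,-10.5,0],[10.5,-14,0],[13,-17.8,0],[16,-21.5,0],[18.5,-25,0],[21,-28.6,0]],"rot":[[0,0,-6],[0,0,-12],[0,0,-18],[0,0,-24],[0,0,-30],[0,0,-36],[0,0,-42],[0,0,-48.3]]}' && python3 -m crank '{"travel":[[2.6,-3.5,0],[5.2,-7,-1],[7.8,-10.5,-3],[10.5,-14,-6],[13,-17.8,-10],[15.8,-21.5,-14],[15.8,-21.5,-18],[15.8,-21.5,-20]],"rot":[[0,0,0],[0,0,0],[0,0,0],[0,0,0],[0,0,0],[0,0,0],[0,0,0],[0,0,0]]}'
python3 - <<'E'
from h import *
print(bot.observe()['position'],bot.observe()['tool_rot'],bot.observe()['qpos'])
m=bot.camera_model('wrist');im=bot.grab_frame('wrist')[:,:,::-1].copy()
w=[ 0.63464675,-0.0020779,1.46205745]
cv2.polylines(im,[np.int32([proj(m,X) for X in wd(w,WC)])],True,(0,255,0),1)
cv2.imwrite('pics/d.png',im)
E
```

```text
clock: 2.7
position: [0.4706, 0.1515, 0.4842]
tool_rot: [3.141, -0.001, 1.458]
force: [0.5, 0.4, 0.7]
grip_width: 0.0855
clock: 3.5
position: [0.6277, -0.0641, 0.2805]
tool_rot: [-3.139, 0.001, 1.459]
force: [-0.1, 0.2, 0.1]
grip_width: 0.0856
[ 0.62773044 -0.06414478  0.28052864] [-3.13916295e+00  1.31346540e-03  1.45926883e+00] [-0.32495209  0.61193943  0.51509003  1.62513423 -0.34181803  0.9981712
  0.18856894]
```

View pics/d.png

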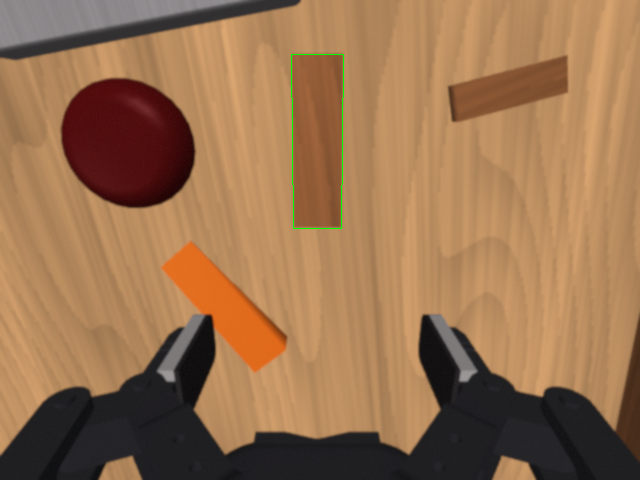

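```bash
python3 -m crank '{"travel":[[0,0.2,-4],[0,0.2,-8],[0,0.2,-12],[0,0.2,-15],[0,0.2,-17.5],[0,0.2,-19],[0,0.2,-20],[0,0.2,-20.3]],"rot":[[0,0,0],[0,0,0],[0,0,0],[0,0,0],[0,0,0],[0,0,0],[0,0,0],[0,0,0]]}' && python3 -m crank '{"travel":[[0,0,0],[0,0,0],[0,0,0],[0,0,0],[0,0,0],[0,0,0],[0,0,0],[0,0,0]],"rot":[[0,0,0],[0,0,0],[0,0,0],[0,0,0],[0,0,0],[0,0,0],[0,0,0],[0,0,0]]}' -0.1 30
python3 - <<'E'
from h import *
print(bot.observe()['position'],bot.observe()['tool_rot'],bot.observe()['force'])
m=bot.camera_model('wrist');im=bot.grab_frame('wrist')[:,:,::-1].copy()
cv2.imwrite('pics/e.png',im)
E
```

```text
clock: 4.35
position: [0.6282, -0.0597, 0.0809]
tool_rot: [3.142, -0.0, 1.462]
force: [0.0, -0.2, 0.6]
grip_width: 0.0858
clock: 5.15
position: [0.6284, -0.0599, 0.0819]
tool_rot: [3.14, -0.0, 1.462]
force: [-0.4, 0.2, 7.2]
grip_width: 0.0447
[ 0.62838021 -0.05989338  0.0819059 ] [ 3.14035862e+00 -2.48580015e-04  1.46194718e+00] [-0.37953176  0.21786775  7.15554503]
```

View pics/e.png

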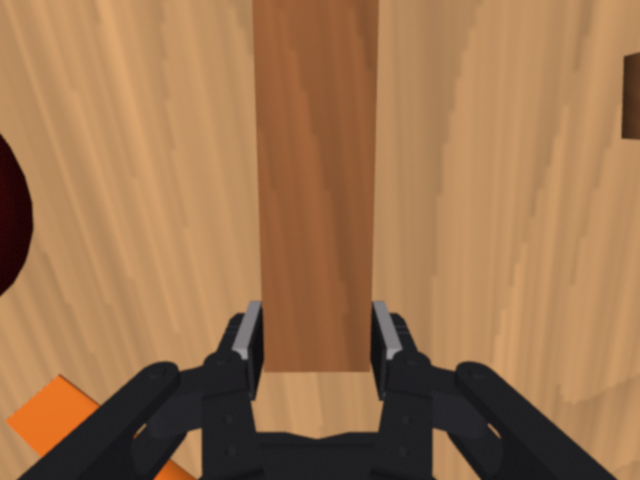

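```bash
python3 -m crank '{"travel":[[0,0,0],[0,0,0],[-0.1,0,0],[-0.2,0,0],[-0.3,0.5,0],[-0.3,1.3,0],[-0.3,2.2,0],[-0.3,3.1,0]],"rot":[[0,0,2],[0,0,4],[0,0,6],[0,0,8],[0,0,10],[0,0,10],[0,0,10],[0,0,10]]}' && python3 -m crank '{"travel":[[0,0,0],[0,0,0]],"rot":[[0,0,0],[0,0,0]]}'
cat > look.py <<'E'
from h import *
import sys
o=bot.observe();print(o['position'].round(4),o['tool_rot'].round(3),o['force'].round(2),o['grip_width'])
t=sys.argv[1]
for n in ['top','scene','wrist']:
    im=bot.grab_frame(n)[:,:,::-1]
    if n=='wrist': cv2.imwrite(f'pics/{t}_wrist.png',im)
    else:
        y,x=(170,190) if n=='top' else (100,200)
        cv2.imwrite(f'pics/{t}_{n}.png',cv2.resize(im[y:y+200,x:x+260],None,fx=3,fy=3,interpolation=2))
E
python3 look.py f
```

```text
clock: 6.0
position: [0.6254, -0.0295, 0.0819]
tool_rot: [3.14, 0.001, 1.636]
force: [0.1, -4.5, 9.3]
grip_width: 0.0442
clock: 6.2
position: [0.6256, -0.0278, 0.0819]
tool_rot: [3.14, -0.001, 1.638]
force: [-0.7, 5.2, 9.3]
grip_width: 0.0439
[ 0.6256 -0.0278  0.0819] [ 3.140e+00 -1.000e-03  1.638e+00] [-0.74  5.17  9.31] 0.04393189570054379
```

View pics/f_scene.png

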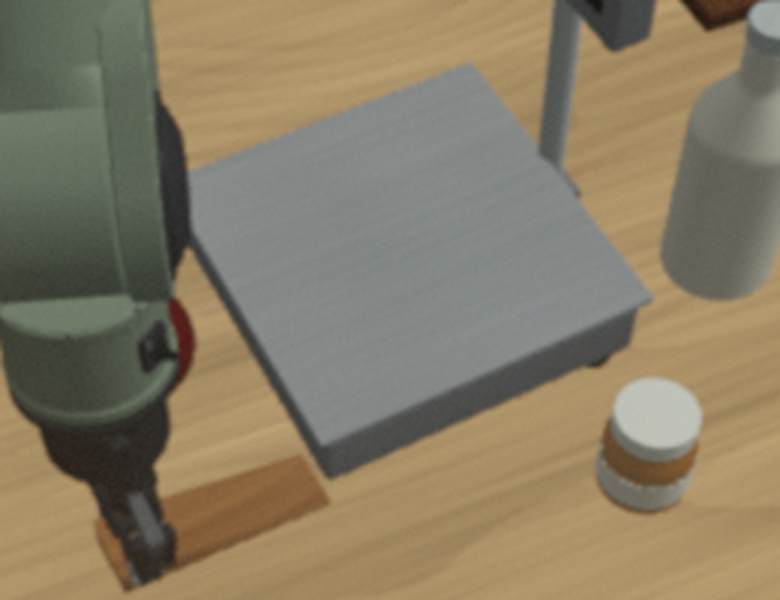

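View pics/f_wrist.png

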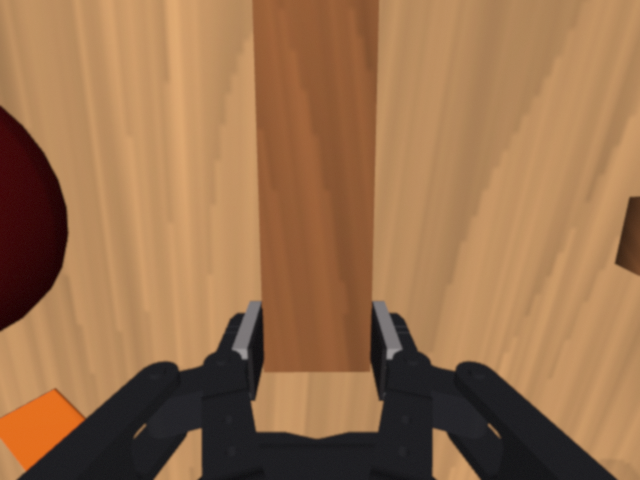

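```bash
python3 -m crank '{"travel":[[0,0,0.1],[0,0,0.1]],"rot":[[0,0,0],[0,0,0]]}' && python3 -m crank '{"travel":[[0,0.5,0],[-0.1,1,0],[-0.1,1.5,0],[-0.1,2,0],[-0.2,2.5,0],[-0.2,3,0],[-0.2,3.5,0],[-0.3,4,0]],"rot":[[0,0,0],[0,0,0],[0,0,0],[0,0,0],[0,0,0],[0,0,0],[0,0,0],[0,0,0]]}' -0.1 60&& python3 -m crank '{"travel":[[0,0,0],[0,0,0],[0,0,0]],"rot":[[0,0,0],[0,0,0],[0,0,0]]}'
python3 look.py g
```

```text
clock: 6.55
position: [0.6249, -0.0289, 0.0822]
tool_rot: [3.141, 0.0, 1.637]
force: [-0.6, -0.2, -0.8]
grip_width: 0.044
clock: 7.35
position: [0.6222, 0.0104, 0.0822]
tool_rot: [3.141, 0.002, 1.636]
force: [1.4, -8.0, 4.7]
grip_width: 0.0434
clock: 7.65
position: [0.6221, 0.0115, 0.0822]
tool_rot: [3.141, 0.0, 1.637]
force: [0.4, -1.2, 5.4]
grip_width: 0.0432
[0.6221 0.0115 0.0822] [3.141 0.    1.637] [ 0.4  -1.18  5.37] 0.04317595448879859
```

View pics/g_scene.png

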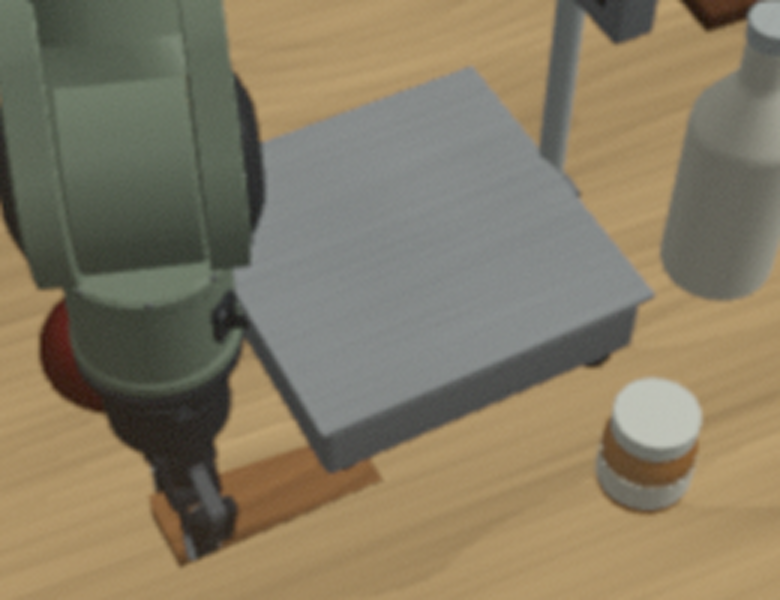

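View pics/g_wrist.png

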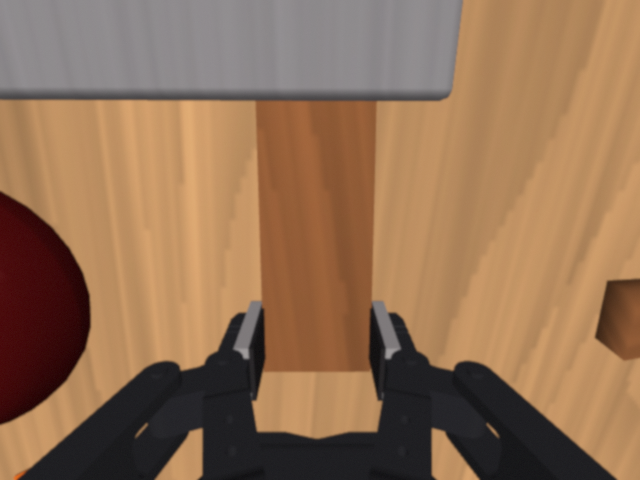

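```bash
for i in 1; do python3 -m crank '{"travel":[[0,0.2,0],[0,0.4,0],[0,0.6,0]],"rot":[[0,0,0],[0,0,0],[0,0,0]]}'; python3 -m crank '{"travel":[[0,0.2,0],[-0.1,0.4,0],[-0.1,0.6,0]],"rot":[[0,0,0],[0,0,0],[0,0,0]]}'; python3 -m crank '{"travel":[[0,0.1,0],[0,0.2,0],[0,0.3,0]],"rot":[[0,0,0],[0,0,0],[0,0,0]]}'; done; python3 look.py h0
```

```text
clock: 8.1
position: [0.622, 0.0163, 0.0821]
tool_rot: [3.141, 0.002, 1.636]
force: [-0.0, -8.4, 5.8]
grip_width: 0.0437
clock: 8.4
position: [0.6211, 0.0224, 0.0821]
tool_rot: [3.141, 0.001, 1.636]
force: [0.9, -7.9, 5.0]
grip_width: 0.0437
clock: 8.7
position: [0.6211, 0.0253, 0.0822]
tool_rot: [3.141, 0.001, 1.636]
force: [-0.0, -8.2, 5.5]
grip_width: 0.0429
[0.6211 0.0253 0.0822] [3.141e+00 1.000e-03 1.636e+00] [-0.   -8.25  5.46] 0.04294875305680654
```

View pics/h0_scene.png

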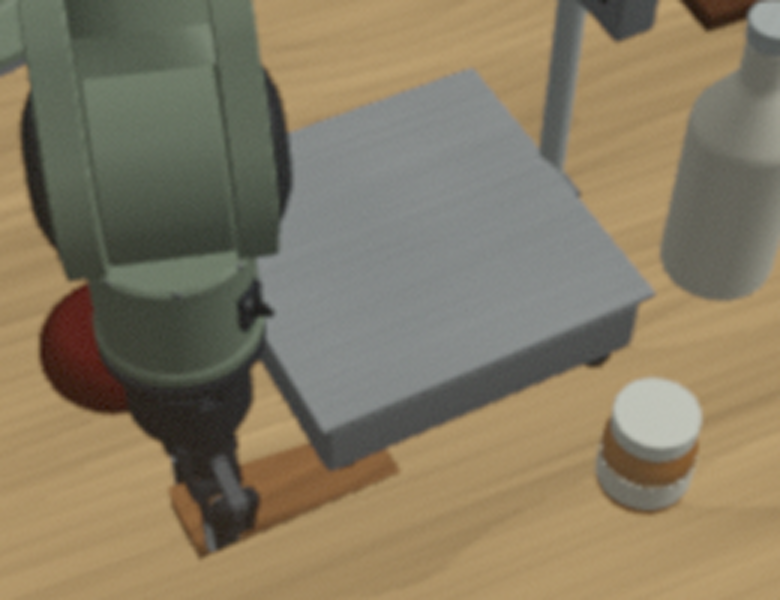

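View pics/h0_top.png

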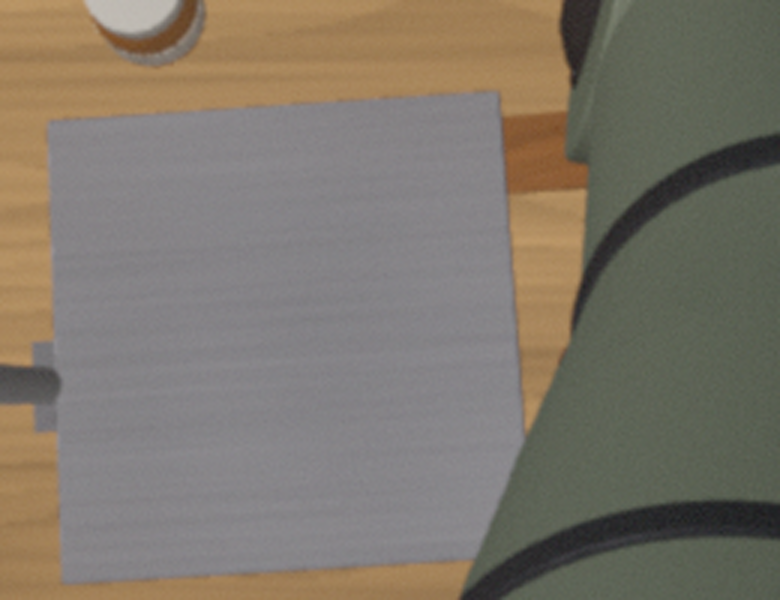

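```bash
python3 -m crank '{"travel":[[0,0.1,0],[0,0.2,0],[0,0.3,0]],"rot":[[0,0,0],[0,0,0],[0,0,0]]}'; python3 -m crank '{"travel":[[0,0.1,0],[0,0.2,0],[0,0.3,0]],"rot":[[0,0,0],[0,0,0],[0,0,0]]}'
```

```text
clock: 9.15
position: [0.6211, 0.0281, 0.0822]
tool_rot: [3.141, 0.002, 1.636]
force: [-0.7, -9.4, 4.8]
grip_width: 0.0434
clock: 9.45
position: [0.621, 0.0304, 0.0822]
tool_rot: [3.141, 0.003, 1.635]
force: [0.1, -14.1, 5.3]
grip_width: 0.0436
```

```bash
python3 -m crank '{"travel":[[0,0,0],[0,0,0],[0,0,0]],"rot":[[0,0,0],[0,0,0],[0,0,0]]}'; python3 look.py i; python3 - <<'E'
from h import *
im=cv2.imread('pics/i_scene.png');cv2.imwrite('pics/i_c.png',im[200:500,250:700])
E
```

```text
clock: 9.75
position: [0.621, 0.0306, 0.0822]
tool_rot: [3.141, 0.002, 1.635]
force: [-0.0, -10.4, 5.2]
grip_width: 0.043
[0.621  0.0306 0.0822] [3.141e+00 2.000e-03 1.635e+00] [-1.000e-02 -1.045e+01  5.210e+00] 0.04296097482714578
```

View pics/i_scene.png

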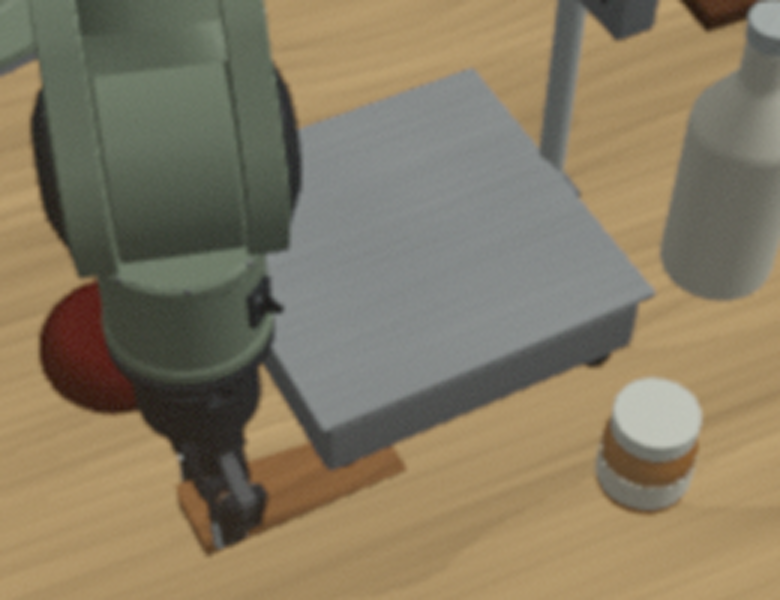

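View pics/i_top.png

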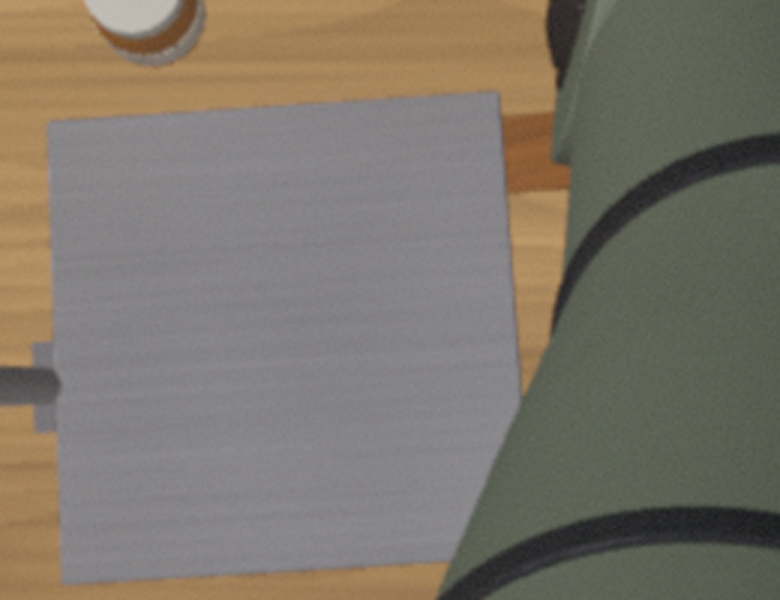

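```bash
python3 - <<'E'
from h import *
print(fit(sc,PL,[('top',[0,1,3],[(206,210.7),(356,200.7),(210.7,364)]),('scene',[0,1,3],[(417.3,198),(308.3,244.3),(357.3,123)])],[.51,.2,0,.02]))
E
```

```text
(array([0.50763517, 0.21706042, 0.06418545, 0.0014654 ]), array([0.1, 0.8, 1.3, 0.9, 0.4, 1.1, 2.3, 0.6, 0.4, 0.5, 0.6, 1. ]))
```

```bash
python3 -m crank '{"travel":[[0,-0.1,0],[0,-0.1,0]],"rot":[[0,0,0],[0,0,0]]}'
```

```text
clock: 10.1
position: [0.6211, 0.0305, 0.0822]
tool_rot: [3.141, 0.001, 1.636]
force: [-0.4, -6.3, 5.3]
grip_width: 0.0433
```

```bash
python3 -m crank '{"travel":[[0,-0.1,0],[0,-0.1,0]],"rot":[[0,0,0],[0,0,0]]}' && python3 -m crank '{"travel":[[0,0,0],[0,0,0],[0,0,0],[0,0,0],[0,0,0],[0,0,0],[0,0,0],[0,0,0]],"rot":[[0,0,0],[0,0,0],[0,0,0],[0,0,0],[0,0,0],[0,0,0],[0,0,0],[0,0,0]]}' 0.6; python3 look.py j
```

```text
clock: 10.3
position: [0.6211, 0.0304, 0.0822]
tool_rot: [3.141, -0.0, 1.636]
force: [-0.1, -1.5, 7.2]
grip_width: 0.0431
clock: 11.1
position: [0.621, 0.0301, 0.0819]
tool_rot: [-3.142, -0.0, 1.636]
force: [0.4, 0.6, -0.2]
grip_width: 0.0683
[0.621  0.0301 0.0819] [-3.142 -0.     1.636] [ 0.4   0.6  -0.25] 0.06829740877650296
```

View pics/j_wrist.png

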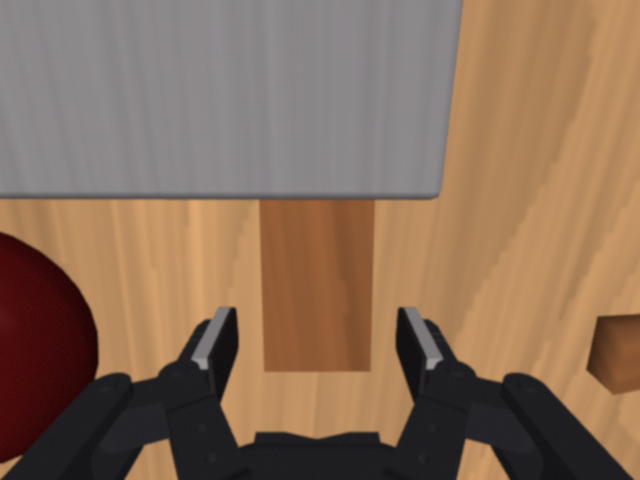

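```bash
python3 -m crank '{"travel":[[0,0,1],[0,0,3],[0,0,6],[0,-1,10],[0,-4,14],[0,-8,17],[0,-12,20],[0,-16,20]],"rot":[[0,0,0],[0,0,0],[0,0,0],[0,0,0],[0,0,0],[0,0,0],[0,0,0],[0,0,0]]}'; python3 -m crank '{"travel":[[0,-4,0],[0,-8,0],[0,-12,0],[0,-16,0],[0,-16,0],[0,-16,0],[0,-16,0]],"rot":[[0,0,0],[0,0,0],[0,0,0],[0,0,0],[0,0,0],[0,0,0],[0,0,0]]}';python3 look.py k
```

```text
clock: 12.05
position: [0.6218, -0.132, 0.2869]
tool_rot: [3.135, 0.001, 1.636]
force: [0.2, -0.6, -0.7]
grip_width: 0.0685
clock: 12.75
position: [0.6212, -0.2888, 0.2822]
tool_rot: [3.141, -0.001, 1.637]
force: [0.6, 0.4, -0.2]
grip_width: 0.0685
[ 0.6212 -0.2888  0.2822] [ 3.141e+00 -1.000e-03  1.637e+00] [ 0.62  0.44 -0.23] 0.06853429188092149
```

View pics/k_scene.png

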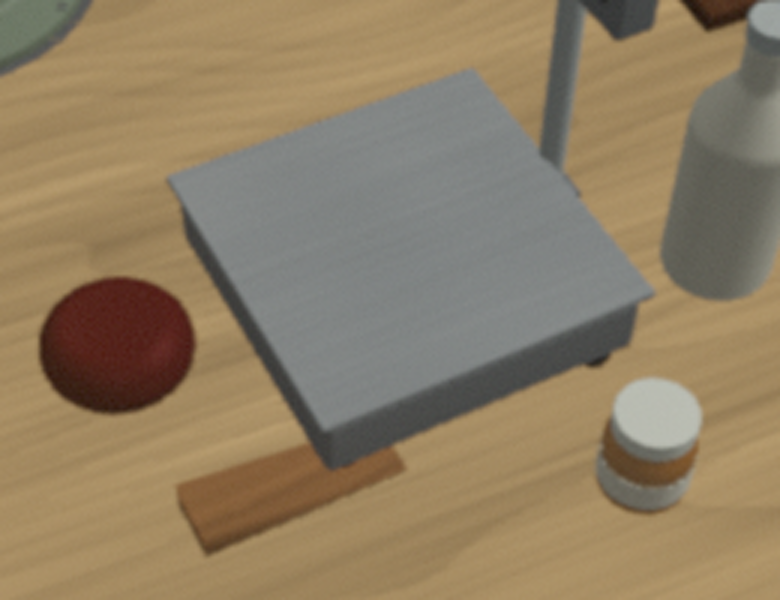

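View pics/k_top.png

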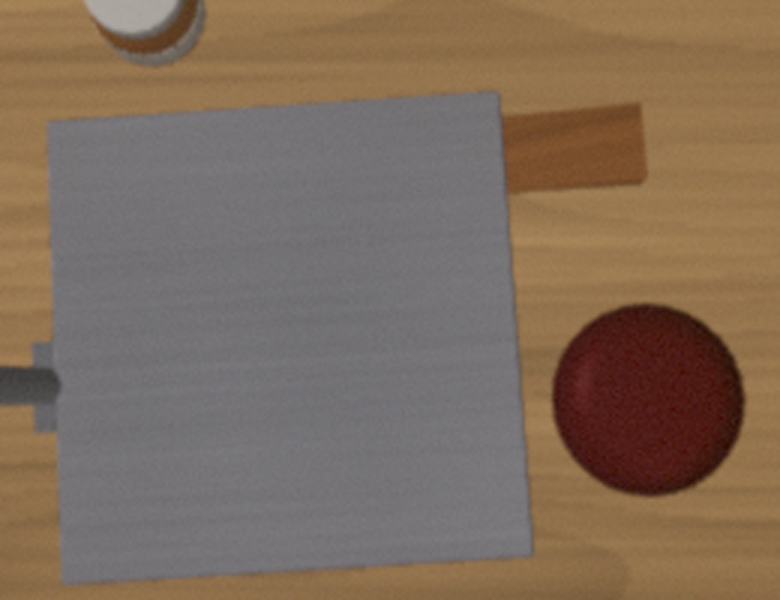

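```bash
python3 - <<'E'
from h import *
print(fit(sc,PL,[('top',[0,1,2,3],[(206,210.7),(356,200.7),(367.3,355),(210.7,364)]),('scene',[0,1,2,3],[(417.3,198),(308.3,244.3),(256.3,160.3),(357.3,123)])],[.51,.2,0,.02]))
bot.job_done()
E
```

```text
(array([ 0.50836511,  0.21754538,  0.06346363, -0.00058261]), array([0.4, 1.2, 1. , 1.3, 1.4, 0.1, 0. , 0.6, 2.7, 0.5, 0.1, 0.5, 0.7,
       1.6, 1. , 0.7]))
the job is handed in; nothing more can be done
```

I gripped the larger brown wedge at its thick end, lined it up with the short foot and slid it flat, thin end first, under that foot. I stopped when the push force jumped from about 8 N to 14 N, which is what I expected once foot_far reached the counter. Then I eased off, opened the fingers and moved the hand clear, and handed the job in at about 13 s.

**Last checks:**
- **Level:** the camera fit gives a lean of about 0.001 rad, down from 0.054 rad at the start. The fit matches the picture to within 3 pixels.
- **Scale position:** it is within about 1 mm of where it started.
- **Wedge and bystanders:** the wedge lies flat under the short foot's corner. The cheese, jar and milk show no visible movement.
- **Hand:** it is well clear, and the force reading is near zero.
- **Not measured:** the weight on each foot, including foot_far. I inferred it only from the rise in push force, so the share on each foot is an estimate.

No checks failed or disagreed.

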